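# Park the snack container at the top of the sloped rack

### The job

On the nursery dresser the stainless steel snack container has rolled down to the front of its lane in the sloped wooden rack. With your fingertips against it all the way, gently push it up the lane until it drops into the recess at the top, in front of the back stop, and stays there by itself, so that the front of the lane is free for the next container. Keep it down in its lane (do not lift, carry or flick it), and leave the short white jar at the front of the other lane and everything else where it is.

Things in the scene. Friction and masses are not known exactly. Their poses are not given: they have to be found in the camera images.
- snack: Stainless steel snack container with a ribbed twist cap, lying on its side across one lane of the rack, about 200 g. Cylinder 60 mm in diameter, 96 mm long in all (body 71 mm, then the cap, 57 mm in diameter, at the +y end). Origin on its axis at mid length; y runs along the cylinder, x and z turn as it rolls. Left alone on the slope it rolls back to the front lip.
- jar: Short white jar with a wooden lid, lying on its side at the front of the other lane, 60 mm in diameter, 66 mm long. Origin on its axis at mid length, y along the cylinder. Stays where it is. Which lane holds the jar and which the container varies.
- rack: Base of the fixed wooden rack, 230 mm long (x), 234 mm wide (y). Origin on the dresser top under its middle; x points from the low front end (nearer the robot) to the high rear end, z up. Turned by up to 25 degrees. It carries two lanes side by side, each 104 mm wide inside, parted by an 8 mm divider; outer cheeks 9 mm thick.
- deck: Sloped deck of the rack, rising 12 degrees. Origin on the lane floor at the inner face of the front lip, mid-width, 22 mm above the dresser. x up the slope, y across, z square to the floor (floor at z = 0). Lanes centred at y = +56 and -56 mm. Divider and cheek tops at z = 24 mm. Front lip x -8 to 0 mm, top z = 12 mm: a container against it has its axis at x = 24, z = 30 mm.
- edge (a point): Middle of the rounded edge where the lane floors end and drop 7 mm into the recess: deck x = 165 mm, z = 0. Once its axis is 4 mm beyond this edge a container goes down into the recess by itself and the edge then keeps it from rolling back. Recess floor at deck z = -7 mm; face of the back stop at deck x = 214 mm, its top at z = 28 mm.
- seat_left (a point): Where the axis of a container parked in the recess of the left lane (deck y = +56 mm) comes to lie, at mid lane: 182 mm up the deck, 30 mm above the recess floor. It may lie a few mm to either side along the lane's width and has about 3 mm play to the back stop.
- seat_right (a point): The same for the right lane (deck y = -56 mm).
- teether: Purple silicone teether ring, 80 mm across, 20 mm high, flat on the dresser beside the rack; stays where it is. Origin at the centre of its underside.
- clipper_case: Closed plastic nail clipper case, 92 x 36 x 18 mm, flat on the dresser beside the rack; stays where it is. Origin at the centre of its underside.
- monitor_camera: White ball-headed monitor camera on a round foot 72 mm across, 104 mm high, beyond the rack; stays where it is. Origin at the centre of its underside.
- cream: Small cream jar standing beside the rack, 54 mm in diameter, 46 mm high; stays where it is. Origin at the centre of its underside.
- feeding_bottle: Feeding bottle standing upright on the right, 62 mm in diameter, 165 mm high; stays where it is. Origin at the centre of its underside.
- hairbrush: Wooden baby hairbrush lying bristles up on the dresser at the right near the robot, 167 mm long, 23 mm high, oval head 50 mm wide; stays where it is. Origin on the dresser under its middle.

How it is judged:
By the outcome, as a careful person would: the job done as asked, in the order asked, and still so for the second after the job is handed in, with the robot touching nothing.
It also fails if it takes over 40 s, if anything falls off the work surface, if the arm or the gripper's body presses on something with over 40 N, if the wrist force passes 120 N, or if a joint passes its speed limit or range.

### The arm

A 6-joint arm with a two-finger parallel gripper is mounted at the origin on the work surface. World frame = base frame: x ahead of the robot, y to its left, z up, the work surface at z = 0. Lengths are in m, angles in rad, forces in N, time in s.
With the tool pointing down it reaches from about 0.275 to 0.75 m from the base axis. Payload 10.2 kg.
Tool frame: the origin (TCP) lies at the very end of the fingers, on their centre line; the grasp point (between the pads) lies 19 mm behind it (r.grasp_offset is the distance from the TCP to the grasp point, in m); z points along the fingers, y is the line along which they close (so a half turn about z gives the same grasp; the last joint's range is limited). The gripper opens to 88 mm and grips with 3 to 60 N. Pads are 18 mm wide; open, the fingers measure 123 mm over their backs; the gripper's body (75 mm by 187 mm) begins 45 mm behind the grasp point.
Start: joints at [0.888, 0.313, 1.498, -0, 1.331, -0.223], TCP at [0.233, 0.47, 0.239] pointing down, gripper open.
Joint ranges: [-2.94, 2.94], [-0.97, 2.17], [0.19, 2.56], [-1.23, 4.37], [0.02, 3.11], [-2.88, 2.88]. Speed limits (rad/s): [2.39, 2.39, 3.01, 3.14, 3.14, 3.14].

### API

Orientations are given as a rotation vector (axis times angle).
In Python, from rig import readout, imaging, workorder, r gives the robot as it stands.
- The arm moves only by the shell command python3 -m handwheel 'ROWS' [FORCE]. ROWS is JSON, a list that holds one entry, the list of rows, each a list of 5 numbers: the opening, from -1 (shut) to 1 (fully open), then the shift along the tool's x, y, z in m, then the turn about the tool's z in rad. In form: [[[hand, tx, ty, tz, twist], ...]]. A call has 1 to 20 rows; each row shifts and turns the commanded pose from where the row before left it, along the tool's axes as they then stand; what a row does not reach is not made up. A row lasts 1/12 s, in which the tool goes at most 41.7 mm and 7.16 degrees, less where a joint would pass 70% of its speed; a pose out of reach is approached as far as the arm can. A call with a gripper value outside its range is refused whole. The fingers move at their own pace and stop on an object; FORCE is the grip in N (left out, the last holds). Time passes only in rows, so rows that do not move let the fingers close. It gives the time, the measured TCP pose, the force, the opening and the grip force at its end, in the units of the state.
- readout.sense(): the state, without advancing time (a new reading comes with each control period).
- imaging.capture(name): name is "scene" or "top" or "wrist"; returns the picture (384x512x3 uint8, red, green, blue); there is no depth.
- imaging.camera_model(name): a dict with "fov_y" (degrees; the focal length in pixels is half the picture's height over the tangent of half this angle, whatever the lens; pixels are square), "cx", "cy" (the principal point, pixels), "world_to_cam" (4x4, takes a point from world to camera coordinates). Camera axes: x right, y up, looking along -z (the intrinsics and any distortion apply to the point x, -y, -z); pixel columns grow to the right and rows downward; lengths in m; the calibration is good to about 2 mm. A picture is of the moment at which its call begins: read the wrist's pose just before it. camera_model takes no time and is no camera call; for the wrist camera it gives the pose at the moment of the call.
- workorder.hand_in(): hands the job in; it is judged then, once.
The state is a dict: "time": time; "qpos": joint angles; "joint_velocities": joint speeds; "tau": joint torques, N m; "tcp_pos": TCP position; "eef_rot": TCP orientation; "wrist_force": force on the tool from outside, world axes, zero at the start; "ft_torque": the same for the moment, N m; "width": opening from 0.0 (shut) to 1.0 (fully open); "grip_force": force on a finger pad.
Only numpy, scipy, OpenCV 4.12 (cv2) and the standard library are available. Lean on these libraries where they do the work, as an engineer would, in place of code of your own. Each camera call takes 0.05 s, during which the arm holds its last target. There are 200 camera calls.

## Working session

There is one attempt and no reset: what is moved stays moved. The work goes in short steps, Python scripts to look and compute and a shell command to move; the robot and the scene stay as the last step left them, time stands still between calls to the robot, and variables do not carry over. Pictures are saved under pics/ and viewed, at most 10 in all, crops included, and the job is handed in when it is done.

```bash
mkdir -p pics; ls; python3 - <<'E'
from rig import readout, imaging, workorder, r
import cv2,numpy as np
s=readout.sense(); print({k:np.round(v,3).tolist() for k,v in s.items()}, r.grasp_offset)
for n in("scene","top"):
    cv2.imwrite(f"pics/{n}0.png",imaging.capture(n)[:,:,::-1]); m=imaging.camera_model(n); print(n,{k:(np.round(v,4).tolist() if not isinstance(v,str) else v) for k,v in m.items()})
E
```

```text
pics
{'time': 0.0, 'qpos': [0.888, 0.313, 1.498, -0.0, 1.331, -0.223], 'joint_velocities': [0.002, -0.0, 0.0, 0.001, 0.002, 0.001], 'tau': [-0.001, -40.221, -25.228, 0.069, 0.035, -0.0], 'tcp_pos': [0.233, 0.47, 0.238], 'eef_rot': [-0.716, -3.058, 0.002], 'wrist_force': [1.284, -0.647, 0.037], 'ft_torque': [-0.02, 0.029, -0.008], 'grip_force': 0.0, 'width': 1.0} 0.0187
scene {'fov_y': 53.086, 'cx': 256.6612, 'cy': 189.3574, 'world_to_cam': [[-0.0973, 0.9952, 0.0116, 0.1234], [-0.7691, -0.0826, 0.6338, 0.3525], [0.6317, 0.0527, 0.7734, -1.5663], [0.0, 0.0, 0.0, 1.0]]}
top {'fov_y': 56.6084, 'cx': 255.2653, 'cy': 192.8353, 'world_to_cam': [[-0.0044, -1.0, -0.0038, -0.0567], [0.9845, -0.005, 0.1752, -0.5386], [-0.1752, -0.0029, 0.9845, -1.0366], [0.0, 0.0, 0.0, 1.0]]}
```

View pics/top0.png

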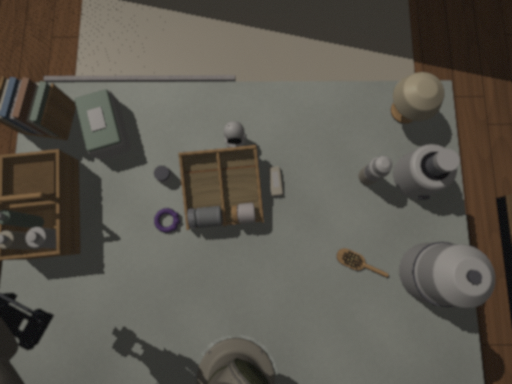

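View pics/scene0.png

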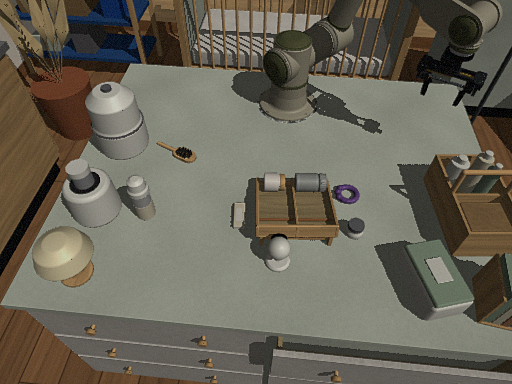

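The top view shows the container in the left (+y) lane at about (205,216), the jar in the right lane at (243,212), and the rack corners near (180,153), (257,147), (263,222) and (187,228). I'll enlarge it to get exact points.

```bash
python3 - <<'E'
import cv2
a=cv2.imread("pics/top0.png")[120:240,145:295]; a=cv2.convertScaleAbs(a,alpha=1.6)
cv2.imwrite("pics/crop.png",cv2.resize(a,None,fx=5,fy=5,interpolation=cv2.INTER_CUBIC)[:600,:750])
E
```

```text
(no output)
```

View pics/crop.png

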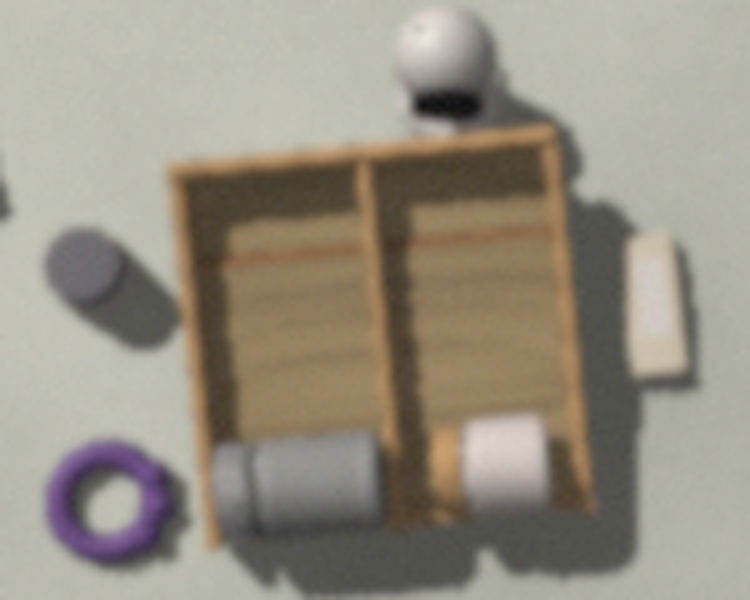

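In the crop, the container sits at crop (300,485) with its cap toward +y. The reddish line is the recess edge, running (218,262)–(552,230). The front cheek corners are at (212,547) and (592,510).

```bash
cat > h.py <<'E'
import numpy as np
from rig import imaging
def ray(n,uv,z):
    m=imaging.camera_model(n);T=m["world_to_cam"];T=np.array(T);f=192/np.tan(np.radians(m["fov_y"]/2))
    d=np.array([(uv[0]-m["cx"])/f,-(uv[1]-m["cy"])/f,-1]);R=T[:3,:3];c=-R.T@T[:3,3];d=R.T@d
    return c+d*(z-c[2])/d[2]
def crop(u,v): return (145+u/5,120+v/5)
c12,s12=np.cos(np.radians(12)),np.sin(np.radians(12))
E
python3 - <<'E'
from h import *
from rig import readout
from scipy.optimize import least_squares
from scipy.spatial.transform import Rotation as Ro
print(imaging.camera_model("top").keys())
obs=[((212,547),-8,117,24),((592,510),-8,-117,24),((290,255),165,None,0),((470,238),165,None,0)]
def deck(p,x,y,z):
    a=(c12*x-s12*z);b=y;return np.array([p[0]+np.cos(p[2])*a-np.sin(p[2])*b,p[1]+np.sin(p[2])*a+np.cos(p[2])*b,(.022+s12*x+c12*z)])
def res(p):
    o=[]
    for uv,x,y,z in obs:
        x/=1e3;z/=1e3
        w=deck(p,x,0 if y is None else y/1e3,z);q=ray("top",crop(*uv),w[2])-w;q=q[:2]
        e=np.array([np.cos(p[2]),np.sin(p[2])]);o.append(q@e)
        if y is not None:o.append(q@[-e[1],e[0]])
    return np.array(o)*1e3
s=least_squares(res,[.4,.08,.1]);p=s.x;print(p,np.degrees(p[2]),s.fun.round(1))
np.save("p.npy",p)
print("snack seen",ray("top",crop(300,485),.022+.005+.045),"model",deck(p,.024,.056,.030))
t=readout.sense();R=Ro.from_rotvec(t["eef_rot"]).as_matrix();yaw=np.arctan2(R[1,0],R[0,0])
print("toolx yaw deg",np.degrees(yaw),"twist needed",-( (p[2]+np.pi-yaw)))
for x,z in((-.05,.1),(-.05,.018),(-.017,.018),(.130,.018)):
    w=deck(p,x,.056,z);d=w-t["tcp_pos"];print(x,z,w,"tool",R.T@d, "in aligned tool:", -(d[0]*np.cos(p[2])+d[1]*np.sin(p[2])))
E
```

```text
dict_keys(['fov_y', 'cx', 'cy', 'world_to_cam'])
[0.45064562 0.03181116 0.09212895] 5.278599963100483 [ 1.3 -2.5  1.3  2.5 -1.3 -1.3]
snack seen [0.46258398 0.08864947 0.072     ] model [0.46265879 0.08915956 0.05633431]
toolx yaw deg 153.65694765813234 twist needed -0.5519019476425484
-0.05 0.1 [0.37609073 0.0811615  0.10941918] tool [-0.30107233 -0.28503356  0.12906499] in aligned tool: -0.10683023770693739
-0.05 0.018 [0.39306719 0.08272996 0.02921107] tool [-0.31560749 -0.27600922  0.20926031] in aligned tool: -0.1238789963539937
-0.017 0.018 [0.42520917 0.08569958 0.03607216] tool [-0.34309237 -0.2590925   0.20237513] in aligned tool: -0.15615786717820926
0.13 0.018 [0.56838708 0.09892785 0.06663518] tool [-0.46552501 -0.18373616  0.17170476] in aligned tool: -0.2999455644860788
```

```bash
python3 -m handwheel '[[[-0.1,-0.0247,-0.024,0,0],[-0.1,-0.0247,-0.024,0,0],[-0.1,-0.0247,-0.024,0,0],[-0.1,-0.0247,-0.024,0,0],[-0.1,-0.0247,-0.024,0,0],[-0.1,-0.0247,-0.024,0,0],[-0.1,-0.0247,-0.024,0,0],[-0.1,-0.0247,-0.024,0,0],[-0.1,-0.0247,-0.024,0,0],[-0.1,-0.0247,-0.024,0,0],[-0.1,-0.0247,-0.024,0,0],[-0.1,-0.0247,-0.024,0,0],[-0.1,0,0,0,-0.11],[-0.1,0,0,0,-0.11],[-0.1,0,0,0,-0.11],[-0.1,0,0,0,-0.11],[-0.1,0,0,0,-0.11],[-0.1,0,0,0,0],[-0.1,0,0,0,0]]]'
cat > st.py <<'E'
import numpy as np
from h import *
from rig import readout
from scipy.spatial.transform import Rotation as Ro
p=np.load("p.npy");t=readout.sense();R=Ro.from_rotvec(t["eef_rot"]).as_matrix()
d=np.array(t["tcp_pos"])-[p[0],p[1],.022];a=d[0]*np.cos(p[2])+d[1]*np.sin(p[2]);b=-d[0]*np.sin(p[2])+d[1]*np.cos(p[2])
print("t",t["time"],"tcp",np.round(t["tcp_pos"],4),"deck mm",np.round([1e3*(c12*a+s12*d[2]),1e3*b,1e3*(c12*d[2]-s12*a)],1),"yaw err",np.arctan2(-R[1,0],-R[0,0])-p[2],"toolz",R[:,2].round(3),"F",np.round(t["wrist_force"],1),t["width"])
E
python3 st.py
```

```text
time: 1.68
tcp_pos: [0.3707, 0.0809, 0.2386]
eef_rot: [0.136, -3.138, -0.0]
wrist_force: [0.6, -0.1, -0.0]
width: 0.45
grip_force: 0.0
t 1.6833 tcp [0.3707 0.0809 0.2386] deck mm [-28.4  56.2 227.5] yaw err -0.005233161889917695 toolz [-0.  0. -1.] F [ 0.6 -0.1 -0. ] 0.44990302293117596
```

```bash
python3 -m handwheel '[[[-0.1,0,0,0.033,0],[-0.1,0,0,0.033,0],[-0.1,0,0,0.033,0],[-0.1,0,0,0.033,0],[-0.1,0,0,0.033,0],[-0.1,0,0,0.0315,0],[-0.1,0,0,0,0],[-0.1,-0.013,0,0,0],[-0.1,-0.013,0,0,0],[-0.1,-0.01,0,0,0],[-0.1,0,0,0,0],[-0.1,0,0,0,0]]]'
python3 st.py; python3 - <<'E'
from rig import imaging
import cv2
cv2.imwrite("pics/s1.png",cv2.resize(imaging.capture("scene")[150:260,220:370,::-1],None,fx=5,fy=5,interpolation=2))
E
```

```text
time: 2.68
tcp_pos: [0.4069, 0.0841, 0.0433]
eef_rot: [-0.14, 3.137, -0.0]
wrist_force: [-1.4, -0.3, -0.2]
width: 0.451
grip_force: 0.0
t 2.6833 tcp [0.4069 0.0841 0.0433] deck mm [-33.4  56.1  28.9] yaw err -0.0031488368973004305 toolz [ 0.001 -0.    -1.   ] F [-1.4 -0.3 -0.2] 0.451470117610424
```

View pics/s1.png

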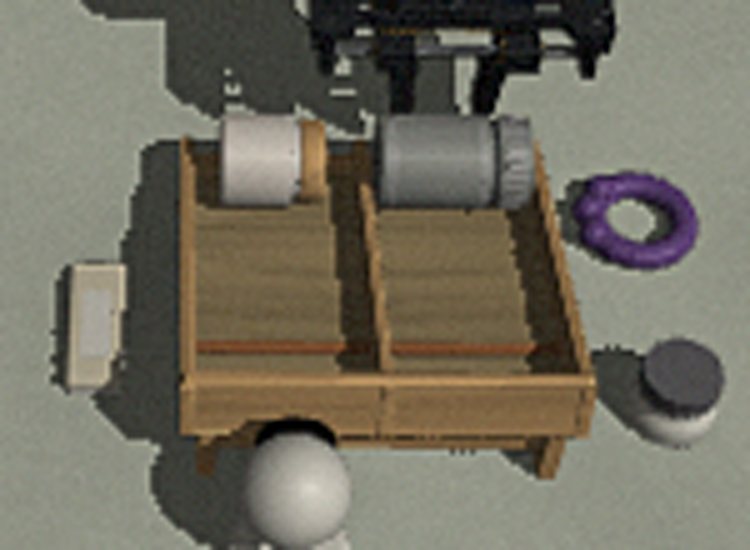

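The container is still at the front lip. Both fingertips are just behind it, but the right finger would bear on the cap step at (495,110). I'll narrow the opening and shift the fingers onto the body, then make contact slowly.

```bash
python3 -m handwheel '[[[-0.32,0,-0.005,0.0005,0],[-0.32,0,-0.005,0,0],[-0.32,0,0,0,0],[-0.32,-0.003,0,0,0],[-0.32,-0.003,0,0,0],[-0.32,-0.002,0,0,0],[-0.32,-0.002,0,0,0],[-0.32,-0.002,0,0,0],[-0.32,-0.002,0,0,0],[-0.32,0,0,0,0]]]'
python3 st.py
```

```text
time: 3.57
tcp_pos: [0.4219, 0.0754, 0.0417]
eef_rot: [-0.142, 3.138, -0.0]
wrist_force: [-0.3, -0.5, -0.1]
width: 0.343
grip_force: 0.0
t 3.5667 tcp [0.4219 0.0754 0.0417] deck mm [-20.   46.1  24.4] yaw err -0.001798498098424195 toolz [ 0. -0. -1.] F [-0.3 -0.5 -0.1] 0.34260269537250054
```

```bash
python3 -m handwheel '[[[-0.32,-0.002,0,0,0],[-0.32,-0.002,0,-0.0004,0],[-0.32,-0.002,0,-0.0004,0],[-0.32,-0.002,0,-0.0004,0],[-0.32,-0.003,0,-0.0006,0],[-0.32,-0.003,0,-0.0006,0],[-0.32,-0.004,0,-0.0009,0],[-0.32,-0.004,0,-0.0009,0],[-0.32,-0.004,0,-0.0009,0],[-0.32,-0.004,0,-0.0009,0],[-0.32,-0.004,0,-0.0009,0],[-0.32,-0.004,0,-0.0009,0],[-0.32,-0.003,0,-0.0006,0],[-0.32,-0.002,0,-0.0004,0],[-0.32,-0.001,0,-0.0002,0],[-0.32,0,0,0,0]]]'
python3 st.py; python3 - <<'E'
from rig import imaging
import cv2
cv2.imwrite("pics/s2.png",cv2.resize(imaging.capture("scene")[150:260,220:370,::-1],None,fx=5,fy=5,interpolation=2))
E
```

```text
time: 4.9
tcp_pos: [0.464, 0.0795, 0.0506]
eef_rot: [0.142, -3.134, -0.0]
wrist_force: [-8.8, -1.0, 7.1]
width: 0.34
grip_force: 4.1
t 4.9 tcp [0.464  0.0795 0.0506] deck mm [23.2 46.3 24.3] yaw err -0.001463329820830167 toolz [-0.004  0.    -1.   ] F [-8.8 -1.   7.1] 0.3403065593949192
```

View pics/s2.png

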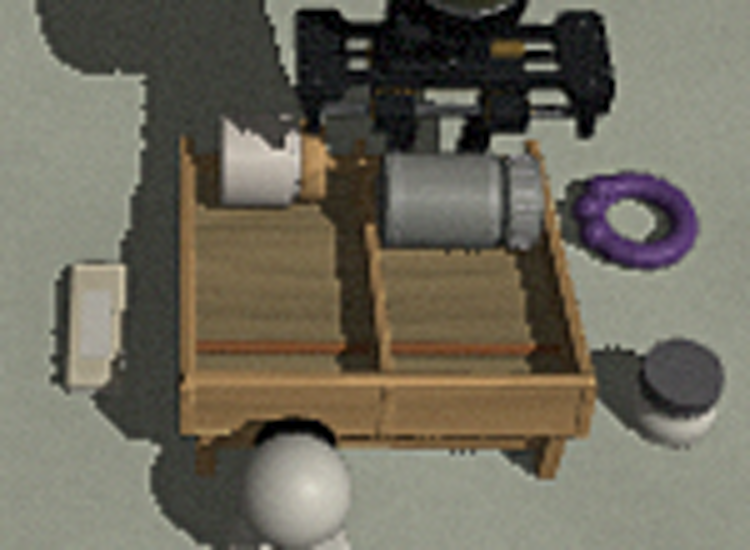

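The container is rolling up squarely at about (460,200), with the jar untouched and a contact force of about 9 N. I'll continue.

```bash
python3 -m handwheel '[[[-0.32,-0.002,0,-0.0004,0],[-0.32,-0.003,0,-0.0006,0],[-0.32,-0.003,0,-0.0006,0],[-0.32,-0.003,0,-0.0006,0],[-0.32,-0.003,0,-0.0006,0],[-0.32,-0.003,0,-0.0007,0],[-0.32,-0.003,0,-0.0006,0],[-0.32,-0.003,0,-0.0007,0],[-0.32,-0.003,0,-0.0006,0],[-0.32,-0.003,0,-0.0007,0],[-0.32,-0.003,0,-0.0006,0],[-0.32,-0.003,0,-0.0007,0],[-0.32,-0.003,0,-0.0006,0],[-0.32,-0.003,0,-0.0007,0],[-0.32,-0.003,0,-0.0006,0],[-0.32,-0.003,0,-0.0007,0],[-0.32,-0.003,0,-0.0006,0],[-0.32,-0.003,0,-0.0007,0],[-0.32,-0.002,0,-0.0004,0],[-0.32,0,0,0,0]]]'
python3 st.py; python3 - <<'E'
from rig import imaging
import cv2
cv2.imwrite("pics/s3.png",cv2.resize(imaging.capture("scene")[150:260,220:370,::-1],None,fx=5,fy=5,interpolation=2))
E
```

```text
time: 6.62
tcp_pos: [0.5194, 0.0844, 0.0625]
eef_rot: [0.142, -3.136, -0.0]
wrist_force: [-5.5, 0.1, 5.1]
width: 0.34
grip_force: 2.8
t 6.6167 tcp [0.5194 0.0844 0.0625] deck mm [80.1 46.1 24.4] yaw err -0.0016645031197839166 toolz [-0.003  0.    -1.   ] F [-5.5  0.1  5.1] 0.3400639312979356
```

View pics/s3.png

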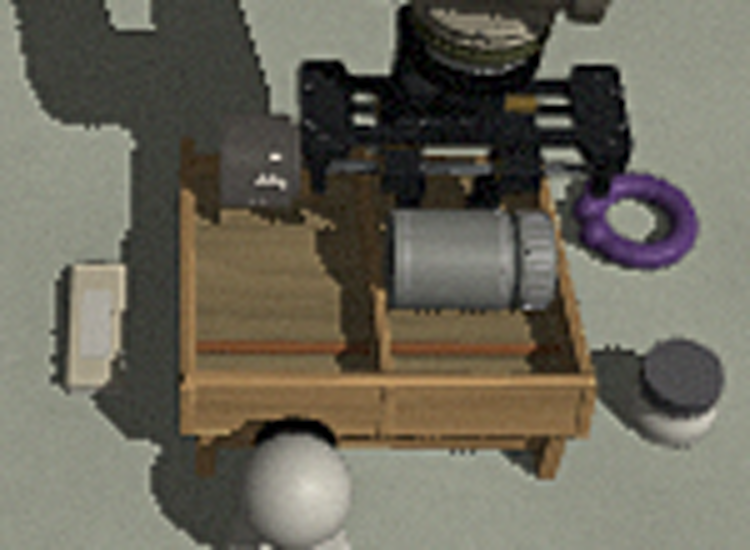

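The container is still square in its lane at (475,258), with the edge line at row 350. About 47 mm is left before it tips in.

```bash
python3 -m handwheel '[[[-0.32,-0.002,0,-0.0004,0],[-0.32,-0.003,0,-0.0006,0],[-0.32,-0.003,0,-0.0006,0],[-0.32,-0.003,0,-0.0007,0],[-0.32,-0.003,0,-0.0006,0],[-0.32,-0.003,0,-0.0007,0],[-0.32,-0.003,0,-0.0006,0],[-0.32,-0.003,0,-0.0007,0],[-0.32,-0.003,0,-0.0006,0],[-0.32,-0.003,0,-0.0007,0],[-0.32,-0.002,0,-0.0004,0],[-0.32,-0.002,0,-0.0004,0],[-0.32,-0.002,0,-0.0004,0],[-0.32,-0.002,0,-0.0004,0],[-0.32,-0.001,0,-0.0002,0],[-0.32,-0.001,0,-0.0002,0],[-0.32,-0.001,0,-0.0002,0],[-0.32,-0.001,0,-0.0002,0],[-0.32,0,0,0,0]]]'
python3 st.py
python3 -m handwheel '[[[-0.32,-0.001,0,-0.0002,0],[-0.32,-0.001,0,-0.0002,0],[-0.32,-0.001,0,-0.0002,0],[-0.32,-0.001,0,-0.0002,0],[-0.32,-0.001,0,-0.0002,0],[-0.32,0,0,0,0]]]'
python3 st.py; python3 - <<'E'
from rig import imaging
import cv2
cv2.imwrite("pics/s4.png",cv2.resize(imaging.capture("scene")[150:260,220:370,::-1],None,fx=5,fy=5,interpolation=2))
E
```

```text
time: 8.25
tcp_pos: [0.5601, 0.0881, 0.0711]
eef_rot: [0.142, -3.136, -0.0]
wrist_force: [-6.7, -1.2, 6.2]
width: 0.339
grip_force: 3.5
t 8.25 tcp [0.5601 0.0881 0.0711] deck mm [121.9  46.   24.3] yaw err -0.0016575459407291993 toolz [-0.003 -0.    -1.   ] F [-6.7 -1.2  6.2] 0.33872687550314834
time: 8.75
tcp_pos: [0.5664, 0.0884, 0.072]
eef_rot: [-0.141, 3.138, -0.0]
wrist_force: [0.2, 0.4, -0.3]
width: 0.338
grip_force: 0.0
t 8.75 tcp [0.5664 0.0884 0.072 ] deck mm [128.2  45.7  23.8] yaw err -0.002009878089909406 toolz [ 0.001 -0.    -1.   ] F [ 0.2  0.4 -0.3] 0.33841702114619326
```

View pics/s4.png

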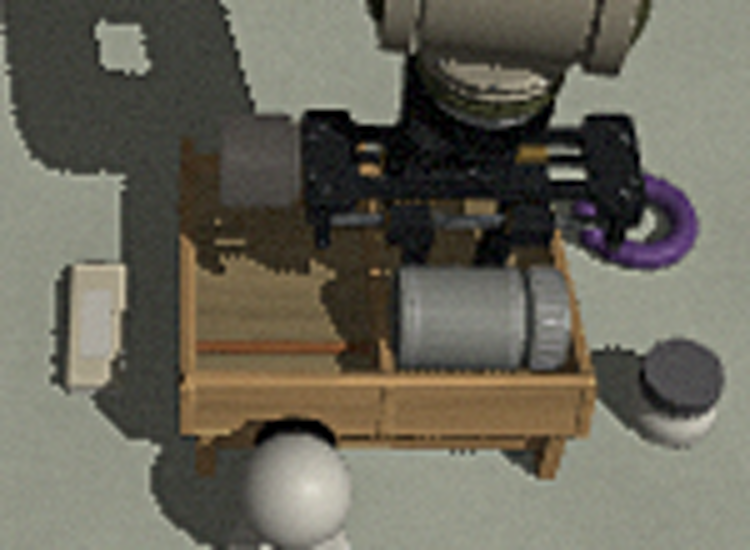

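The force fell to zero and the container sits at (480,318), hard by the back stop, so it has dropped in. I'll withdraw and verify.

```bash
python3 -m handwheel '[[[-0.32,0.004,0,0,0],[-0.32,0.01,0,0,0],[-0.32,0.015,0,0,0],[-0.32,0.01,0,-0.01,0],[-0.32,0,0,-0.03,0],[-0.32,0,0,-0.03,0],[-0.32,0.02,0,-0.03,0],[-0.32,0.03,0,-0.02,0],[-0.32,0.03,0,0,0],[-0.32,0.03,0,0,0],[-0.32,0.03,0,0,0],[-0.32,0.02,0,0,0],[-0.32,0,0,0,0],[-0.32,0,0,0,0],[-0.32,0,0,0,0]]]'
python3 st.py; python3 - <<'E'
from rig import imaging
import cv2,numpy as np
f=lambda n,y,x:cv2.resize(imaging.capture(n)[y:y+110,x:x+150,::-1],None,fx=4,fy=4,interpolation=2)
cv2.imwrite("pics/s5.png",cv2.resize(cv2.convertScaleAbs(np.hstack([f("scene",150,220),f("top",125,145)]),alpha=1.4),(800,293)))
E
```

```text
time: 10.05
tcp_pos: [0.3683, 0.0705, 0.1922]
eef_rot: [-0.141, 3.137, -0.0]
wrist_force: [-0.6, -0.1, 0.5]
width: 0.343
grip_force: 0.0
t 10.05 tcp [0.3683 0.0705 0.1922] deck mm [-41.3  46.1 182.8] yaw err -0.0020967764070881634 toolz [ 0.001 -0.    -1.   ] F [-0.6 -0.1  0.5] 0.34305331320621707
```

View pics/s5.png

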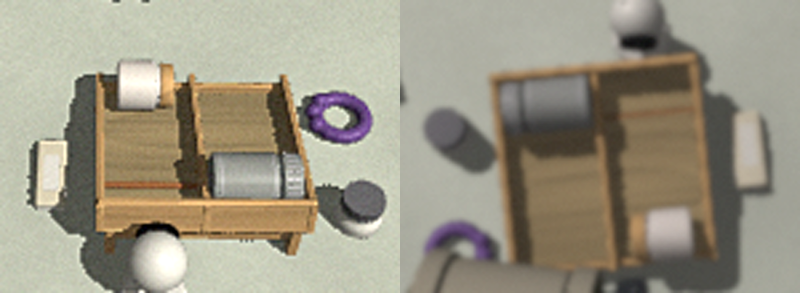

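Both views show the container resting in the recess against the back stop, at (255,175) on the left and (547,103) on the right. The jar and the other items are where they were, and the arm is clear.

```bash
python3 -c "
from rig import workorder
print(workorder.hand_in())"
```

```text
the job is handed in; nothing more can be done
None
```

The snack container is parked in the recess at the top of the left lane and stays there by itself, the jar and the other items around the rack look undisturbed in the final pictures, and the job is handed in (about 10 s of robot time; the judge's result was not shown).

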